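Test a compression spring on a bench spring tester and sort it

ROBOT

A 6-joint arm with a two-finger parallel gripper is mounted at the origin on a cart in front of the work surface, level with it; the furniture and walls round the work are solid. World frame = base frame: x ahead of the robot, y to its left, z up, the work surface at z = 0. Lengths are in m, angles in rad, forces in N, time in s.
With the tool pointing down it reaches from about 0.375 to 0.9 m from the base axis. Payload 3.1 kg.
Tool frame: the origin (TCP) lies between the finger pads; the fingertips stand 8 mm ahead of it and the grasp point (between the pads) lies 11 mm behind it; z points along the fingers, y is the line along which they close (so a half turn about z gives the same grasp; the last joint's range is limited). The gripper opens to 87 mm and grips with 3 to 60 N. Pads are 19 mm wide; open, the fingers measure 117 mm over their backs; the gripper's body (75 mm by 190 mm) begins 51 mm behind the grasp point.
Start: joints at [1.113, 0.527, 1.433, -0, 1.181, -0.178], TCP at [0.173, 0.601, 0.208] pointing down, gripper open.
Joint ranges: [-3.08, 3.08], [-0.75, 2.2], [0.22, 2.44], [-1.43, 4.57], [0, 2.65], [-2.85, 2.85]. Speed limits (rad/s): [2.79, 2.79, 3.14, 3.14, 3.14, 3.14].

INTERFACE

Orientations are given as a unit quaternion [x, y, z, w].
In Python, from rig import robot, vision, job gives the robot as it stands.
- The arm moves only by the shell command python3 -m handwheel 'ROWS' [OPENING] [FORCE]. ROWS is JSON, a list of rows, each a list of 4 numbers: the shift along the tool's x, y, z as a fraction of full scale, then the turn about the tool's z as a fraction of full scale. A call has 1 to 20 rows; each row is the pose to reach, as a shift and turn from the pose commanded when the call began, along the tool's axes at that moment, turning the shorter way round; what a row does not reach only later rows make up. Full scale, the value 1, is 300 mm for a shift and 2 pi rad for a turn. A row lasts 1/12 s, in which the tool goes at most 41.7 mm and 7.16 degrees, less where a joint would pass 70% of its speed; a pose out of reach is approached as far as the arm can. A call with a number of a shift or a turn outside -1 to 1 is refused whole. A call with a gripper value outside its range is refused whole. OPENING is the opening in per cent of the stroke, from 0 (shut) to 100 (fully open), set as the call begins (- or left out, the last holds). The fingers move at their own pace and stop on an object; FORCE is the grip in N (left out, the last holds). Time passes only in rows, so rows that repeat a pose let the fingers close. It gives the time, the measured TCP pose, the force, the opening and the grip force at its end, in the units of the state.
- robot.get_obs(): the state, without advancing time (a new reading comes with each control period).
- vision.camera(name): name is "side" or "top"; returns a dict with "frame" (420x560x3 uint8, red, green, blue), "K" (3x3 intrinsics, pixels), "k1" (the pictures are not rectified: a ray, as slopes to the right and down, at radius r is drawn at 1 + k1 r^2 times it, then the intrinsics apply), "cam_to_world" (4x4, takes a point from camera to world coordinates). Camera axes: x right, y down, z forward; pixel columns grow to the right and rows downward; lengths in m; the calibration is good to about 2 mm. A picture is of the moment at which its call begins. There is no depth.
- job.hand_in(): hands the job in; it is judged then, once.
Trained networks look in the newest picture that a camera, given by its name, has taken for a name from the list of things; names that differ only in an ending like _2 or _b are one class to them, and where a whole thing is asked for, a point or a joint stands for the part that bears it (a point fixed in the world has none). Each returns a list of dicts, best first, with "conf" (0 to 1); they miss things now and then, are a little off and sometimes report something else, mostly with a low value. They report only what shows in the picture. A call takes as long as a camera call. They do not tell look-alikes from the thing itself.
- vision.look_for(camera, label): "point" ([row, column] in pixels, amid what is visible of it).
- vision.outline_of(camera, label): "mask" (420x560 bool, what is visible of it) and "point" ([row, column] in pixels, amid what is visible of it).
The state is a dict: "time": time; "q": joint angles; "joint_velocities": joint speeds; "joint_torque": joint torques, N m; "position": TCP position; "tool_rot": TCP orientation; "ft_force": force on the tool from outside, world axes, zero at the start; "moment": the same for the moment, N m; "grip_width": finger opening in m; "grip_force": force on a finger pad.
Only numpy, scipy, OpenCV 4.12 (cv2) and the standard library are available. Lean on these libraries where they do the work, as an engineer would, in place of code of your own. Each camera call takes 0.05 s, during which the arm holds its last target. There are 200 camera calls.

TASK

Test the capped coil spring: stand it upright in the round collar of the spring tester, then press its cap straight down until the flange just meets the collar's rim - that is the marked height - and hold it there for about a second without leaning hard on the rim, because that falsifies the reading and harms the gauge. Let the spring rise again, read the force scale, and put the spring away standing upright: in the square tray if the drag pointer was pushed past the limit tab, inside the cork ring if it stopped short of the tab. Do not touch the pointers and leave the other things on the worktop where they are.

Things in the scene. Friction and masses are not known exactly. Their poses are not given: they have to be found in the camera images.
- spring: The spring on test, 85 mm tall, 0.14 to 0.22 kg: steel foot disc 34 mm across and 7 mm thick with chamfered lower edge, bare coil above it, sliding cap on top. Origin: centre of the foot's underside; z up along the spring's axis. It starts standing upright on the worktop. Preloaded by a little over 1 N when free; stiffness unknown, but under 20 N brings it to the marked height.
- cap_flange (a point): Centre of the underside of the cap's round aluminium flange (54 mm across, 5 mm thick, right below the knob), on the spring's axis: 50 mm above the foot's underside when free, always 35 mm below the knob's top.
- plate: The tester's round weighing plate, 41 mm across, at the bottom of the collar, its top 56 mm above the worktop when unloaded. Origin: centre of its top face; z up. It sinks straight down about 1 mm for every 2 N of load (up to 13.5 mm), taking the collar and whatever stands in it along.
- collar: Upright aluminium ring round the plate, bore 42 mm, 54 mm outside. Origin: centre of its top rim; z up. The rim is 26 to 38 mm above the plate (set anew each time) and sinks with it. Marked height: cap_flange level with this origin, the flange just meeting the rim; from there further pressing stiffens about four times (2 N per mm instead of 0.5).
- drag_pointer: Small black block with a thin pointer on the white scale along the front (robot's side) of the tester's grey base, 150 x 150 x 42 mm. It starts at zero at the scale's left end; load on the plate pushes it along the tester's -y, about 3.5 mm per N, and it stays at the highest load reached. Origin on the scale line at the pointer; axes: x away from the robot, y left, z up.
- limit_tab: Steel tab, 12 mm wide, clipped over the front edge of the same scale, its thin finger marking the limit; set anew each time, 38 to 66 mm from zero. Origin: on the scale line at its finger; axes as drag_pointer's, so the drag pointer is past the tab when its y in this frame is negative. If the two are within 2 mm, either verdict is right.
- tray: Square white open tray, 115 x 115 mm outside, walls 22 mm high and 4 mm thick, floor 4 mm thick, fixed. Origin: centre of its underside, on the worktop. For springs whose drag pointer passed the limit tab. Tray and cork ring may change places from one start to the next.
- cork_ring: Brown cork ring, 116 mm outside, 31 mm high, round hole about 68 mm across that is open down to the worktop, fixed. Origin: centre of its underside. For springs whose drag pointer fell short of the limit tab: they stand on the worktop inside the hole.
- vial_3: Bystander: screw-cap vial, 24 mm across, 58 mm high; origin at the centre of its underside.
- micropipette: Bystander: micropipette lying on its side, 226 x 42 x 32 mm; origin under its middle.
- syringe_1: Bystander: syringe lying down, 131 x 18 x 15 mm; origin under its middle.
- marker_1: Bystander: felt marker lying down, 130 x 14 x 16 mm; origin under its middle.
- knob_top (a point): Centre of the flat top of the cap's black cylindrical knob, 26 mm across and 30 mm tall, 85 mm above the foot's underside when free. The knob is for gripping and for pressing on. The cap can be pressed down 30 mm at most and springs back.
Things that resemble listed ones, but are neither listed nor needed, are in the scene too. There is more than one size of the cork_ring; the job needs the larger.

How it is judged:
By the outcome, as a careful person would: the job done as asked, in the order asked, and still so for the second after the job is handed in, with the robot touching nothing.
It also fails if it takes over 67 s, if anything falls off the work surface, if the arm or the gripper's body presses on something with over 40 N, if the wrist force passes 120 N, or if a joint passes its speed limit or range.

## Working session

There is one attempt and no reset: what is moved stays moved. The work goes in short steps, Python scripts to look and compute and a shell command to move; the robot and the scene stay as the last step left them, time stands still between calls to the robot, and variables do not carry over. Pictures are saved under pics/ and viewed, at most 10 in all, crops included, and the job is handed in when it is done.

```bash
mkdir -p pics
cat > h.py <<'E'
import numpy as np, cv2
from rig import robot, vision, job
def ray(c,p):
    K=c["K"]; x=(p[1]-K[0][2])/K[0][0]; y=(p[0]-K[1][2])/K[1][1]
    rd=np.hypot(x,y); r=rd
    for _ in range(30): r=rd/(1+c["k1"]*r*r)
    s=r/rd if rd>0 else 1
    T=np.array(c["cam_to_world"]); d=T[:3,:3]@np.array([x*s,y*s,1.]); return T[:3,3],d/np.linalg.norm(d)
def atz(c,p,z):
    o,d=ray(c,p); return o+d*(z-o[2])/d[2]
def tri(c1,p1,c2,p2):
    A=np.zeros((3,3));b=np.zeros(3);L=[]
    for c,p in((c1,p1),(c2,p2)):
        o,d=ray(c,p);P=np.eye(3)-np.outer(d,d);A+=P;b+=P@o;L.append((o,d))
    X=np.linalg.solve(A,b); gap=[np.linalg.norm((np.eye(3)-np.outer(d,d))@(X-o)) for o,d in L]
    return X,max(gap)
def proj(c,X):
    T=np.linalg.inv(np.array(c["cam_to_world"]));v=T[:3,:3]@np.array(X)+T[:3,3]
    x,y=v[0]/v[2],v[1]/v[2];f=1+c["k1"]*(x*x+y*y);K=c["K"]
    return np.array([K[1][1]*y*f+K[1][2],K[0][0]*x*f+K[0][2]])
E
python3 - <<'E'
from h import *
np.set_printoptions(precision=3,suppress=True)
o=robot.get_obs();print(o["time"],o["position"],o["tool_rot"],o["ft_force"],o["grip_width"])
C={}
for n in("top","side"):
    c=vision.camera(n);C[n]=c;cv2.imwrite(f"pics/{n}0.png",c["frame"][:,:,::-1]);print(n,c["K"][0][0],c["k1"],np.array(c["cam_to_world"]))
    for l in "spring cap_flange knob_top plate collar drag_pointer limit_tab tray cork_ring".split():
        print(n,l,[(np.round(d["point"]).astype(int).tolist(),round(d["conf"],2)) for d in vision.look_for(n,l)][:4])
E
```

```text
0.0 [0.172 0.6   0.207] [ 0.139  0.99  -0.001 -0.   ] [-0.304  0.189  0.261] 0.08729624236978643
top 460.63214996527614 -0.11827826987611968 [[-0.008 -0.993  0.118  0.385]
 [-1.     0.007 -0.011  0.013]
 [ 0.01  -0.119 -0.993  1.224]
 [ 0.     0.     0.     1.   ]]
top spring [([252, 411], 0.67), ([275, 333], 0.29)]
top cap_flange [([255, 414], 0.89)]
top knob_top [([251, 410], 0.68), ([218, 181], 0.17)]
top plate [([281, 262], 0.66), ([194, 302], 0.62)]
top collar [([186, 303], 0.74)]
top drag_pointer []
top limit_tab []
top tray [([184, 390], 0.6)]
top cork_ring [([225, 176], 0.86), ([270, 147], 0.74)]
side 476.0746081992504 -0.1709228842738025 [[-0.964 -0.137  0.229  0.293]
 [-0.265  0.408 -0.874  0.955]
 [ 0.026 -0.903 -0.43   0.562]
 [ 0.     0.     0.     1.   ]]
side spring [([182, 336], 0.6)]
side cap_flange [([179, 337], 0.49)]
side knob_top [([178, 336], 0.72), ([298, 254], 0.53)]
side plate [([206, 262], 0.68), ([179, 336], 0.18)]
side collar [([206, 259], 0.79)]
side drag_pointer [([207, 261], 0.17)]
side limit_tab []
side tray [([188, 276], 0.59)]
side cork_ring [([335, 308], 0.91), ([296, 254], 0.78)]
```

View both.

View pics/top0.png

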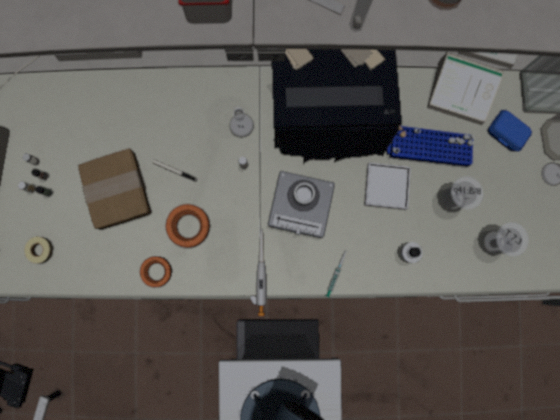

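View pics/side0.png

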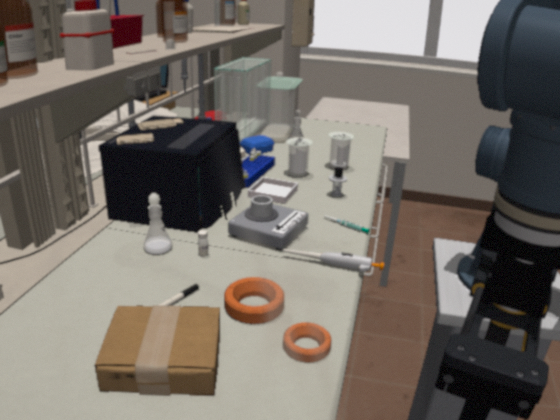

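The top view shows the spring at (row 252, col 411), the collar at (193, 303) on the tester, the tray at (187, 387), a large orange-brown ring at (226, 187) and a small one at (271, 155). The side view shows the spring at (180, 337), the collar at (207, 261) and the rings at (299, 254) large and (341, 307) small. The cork ring is the larger, at top (226, 187), about 46 px across against 32 px. I'll confirm both in one crop.

Run:
```python
from h import *
np.set_printoptions(precision=4,suppress=True)
t=vision.camera("top");s=vision.camera("side")
def big(c,r0,r1,c0,c1,k): return cv2.resize(c["frame"][r0:r1,c0:c1,::-1],None,fx=k,fy=k,interpolation=cv2.INTER_CUBIC)
a=big(t,160,290,130,260,3);a=big(t,165,275,130,220,3)
b=big(t,165,275,260,440,3)   # 540x330
d=big(s,165,265,210,370,5)[:,:]  # 800x500
top=np.hstack([a,b]); top=top[:, :800]
cv2.imwrite("pics/c1.png",top); cv2.imwrite("pics/c2.png",d)
M={}
for n,c in(("top",t),("side",s)):
    for l in "spring knob_top cap_flange collar tray cork_ring drag_pointer limit_tab".split():
        for m in vision.outline_of(n,l)[:3]:
            k=m["mask"]; r,q=np.where(k)
            if len(r)==0: continue
            print(n,l,round(m["conf"],2),np.round(m["point"],1),"n",len(r),"rows",r.min(),r.max(),"cols",q.min(),q.max(),"cent",r.mean().round(1),q.mean().round(1), "w0",atz(c,[r.mean(),q.mean()],0)[:2])
```

```text
top spring 0.85 [252.7 412.4] n 345 rows 242 262 cols 401 422 cent 251.9 411.7 w0 [ 0.4288 -0.3572]
top knob_top 0.9 [251.9 409.1] n 375 rows 241 262 cols 402 423 cent 251.8 412.1 w0 [ 0.4292 -0.3585]
top cap_flange 0.57 [254.6 413.7] n 339 rows 242 262 cols 402 422 cent 252.0 412.0 w0 [ 0.4286 -0.3582]
top collar 0.45 [187.5 302.2] n 260 rows 182 204 cols 292 314 cent 192.6 302.6 w0 [ 0.5916 -0.0658]
top tray 0.66 [185.5 390.3] n 1902 rows 163 209 cols 365 410 cent 186.2 387.5 w0 [ 0.6081 -0.2977]
top cork_ring 0.85 [273.3 146.7] n 649 rows 256 287 cols 140 171 cent 271.5 155.1 w0 [0.3823 0.3289]
top cork_ring 0.73 [222.2 176.9] n 1152 rows 204 247 cols 166 209 cent 225.4 187.4 w0 [0.5051 0.2439]
top cork_ring 0.28 [252.4 410.8] n 349 rows 242 262 cols 402 422 cent 251.8 411.7 w0 [ 0.4291 -0.3575]
side spring 0.69 [181. 334.] n 341 rows 166 196 cols 329 346 cent 180.9 337.1 w0 [ 0.4375 -0.4556]
side knob_top 0.5 [178.3 335. ] n 310 rows 166 192 cols 329 347 cent 178.5 337.6 w0 [ 0.439  -0.4775]
side knob_top 0.31 [185.2 277.9] n 859 rows 177 203 cols 248 297 cent 188.9 273.9 w0 [ 0.6119 -0.3275]
side cap_flange 0.73 [181.4 335.1] n 275 rows 166 191 cols 328 346 cent 178.4 336.9 w0 [ 0.4412 -0.4773]
side cap_flange 0.35 [204. 262.] n 493 rows 194 217 cols 250 273 cent 205.6 261.6 w0 [ 0.6138 -0.2013]
side collar 0.57 [206.5 258.5] n 458 rows 195 217 cols 251 272 cent 205.8 261.4 w0 [ 0.614 -0.2  ]
side tray 0.6 [186.7 277.6] n 842 rows 177 202 cols 248 297 cent 188.9 273.8 w0 [ 0.612  -0.3269]
side cork_ring 0.97 [295.7 251. ] n 2125 rows 277 323 cols 224 284 cent 299.9 254.1 w0 [0.507 0.223]
side cork_ring 0.62 [336.  307.9] n 1391 rows 322 362 cols 283 331 cent 342.0 307.0 w0 [0.3827 0.3141]
side cork_ring 0.37 [245.3 203.8] n 256 rows 230 256 cols 198 208 cent 243.5 202.6 w0 [0.6883 0.0466]
side drag_pointer 0.43 [298.1 252.7] n 2351 rows 276 324 cols 223 284 cent 299.9 253.5 w0 [0.5082 0.2233]
```

View pics/c1.png

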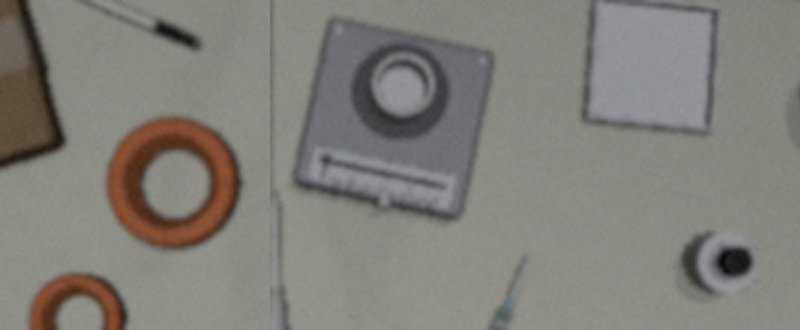

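View pics/c2.png

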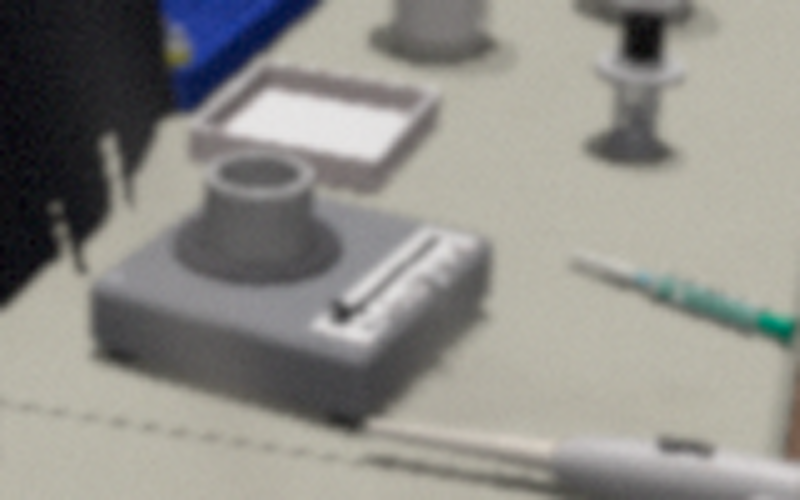

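The crops show the large cork ring at top (225.7, 187.7), hole about 23 px or 60 mm, with the smaller ring below left. The larger one is the right one. The tester's collar rim is at top (192.7, 304.7) and side (199.4, 262). The pointer is at the left scale end, (217.7, 278.3), and the tab near (230, 298). The spring's black knob top is at top (252, 415), with its flange at top (252.3, 410.3) and side (178.6, 338).

Run:
```python
from h import *
np.set_printoptions(precision=4,suppress=True)
t=vision.camera("top");s=vision.camera("side")
print("flange",tri(t,[252.3,410.3],s,[178.6,338]))
print("knob top", atz(t,[252,415],.085), "flange top z.055",atz(t,[252.3,410.3],.055), atz(s,[178.6,338],.053))
print("rim",tri(t,[192.7,304.7],s,[199.4,262]))
print("ring",tri(t,[225.7,187.7],s,[294.5,254]))
print("ptr/tab z.042",atz(t,[217.7,278.3],.045),atz(t,[229,298],.045))
# refine circles: least-squares on mask contours by rendering cylinders
from scipy.optimize import minimize
def sil(c,parts,k=4):
    # supersampled silhouette of union of cylinders (x,y,z0,z1,r)
    img=np.zeros((420*k,560*k),np.uint8)
    a=np.linspace(0,2*np.pi,40)
    for x,y,z0,z1,r in parts:
        P=[proj(c,[x+r*np.cos(i),y+r*np.sin(i),z]) for z in(z0,z1) for i in a]
        P=np.array(P)[:,::-1]; h=cv2.convexHull(((P+.5)*k).astype(np.float32)).astype(np.int32)
        cv2.fillConvexPoly(img,h,255)
    return cv2.resize(img,(560,420),interpolation=cv2.INTER_AREA)/255.
def best(n,l,near):
    o=[m["mask"] for m in vision.outline_of(n,l) if np.linalg.norm(np.argwhere(m["mask"]).mean(0)-near)<8]
    return np.mean(o,0) if o else None
def fit(name,model,mks,x0):
    f=lambda p:sum(np.abs(sil(c,model(p))-m).sum() for c,m in mks)
    r=minimize(f,x0,method="Nelder-Mead",options=dict(initial_simplex=[x0]+[np.array(x0)+d for d in np.eye(len(x0))*.01],xatol=2e-4,maxiter=70))
    print(name,r.x,r.fun,[m.sum() for _,m in mks])
mt=[(t,best("top","spring",[252,412])),(s,best("side","spring",[181,337]))]
for mm in (mt,mt[:1],mt[1:]):
    fit("spring",lambda p:[(p[0],p[1],0,.007,.017),(p[0],p[1],0,.05,.013),(p[0],p[1],.05,.055,.027),(p[0],p[1],.055,.085,.013)],mm,[.42,-.335])
mc=[(t,best("top","cork_ring",[225,187])),(s,best("side","cork_ring",[300,254]))]
hole=[]
for c,m in mc: hole.append((c,cv2.morphologyEx(m.astype(np.uint8),cv2.MORPH_CLOSE,np.ones((3,3)))))
mc2=[]
for c,m in mc:
    cs,_=cv2.findContours((m>.5).astype(np.uint8),cv2.RETR_EXTERNAL,cv2.CHAIN_APPROX_NONE);z=np.zeros((420,560),np.uint8);cv2.drawContours(z,cs,-1,1,-1);mc2.append((c,z.astype(float)))
for mm in (mc2,mc2[:1],mc2[1:]): fit("ring",lambda p:[(p[0],p[1],0,.031,.058)],mm,[.505,.24])
m=best("side","collar",[206,261])
fit("collar side",lambda p:[(p[0],p[1],.05,p[2],.027)],[(s,m)],[.58,-.07,.088])
# tray
m=best("top","tray",[186,387]);cs,_=cv2.findContours((m>.5).astype(np.uint8),0,1);cc=max(cs,key=cv2.contourArea)
q=cv2.minAreaRect(cc);print("tray rect",q,atz(t,[q[0][1],q[0][0]],.0),atz(t,[q[0][1],q[0][0]],.022))
```

```text
flange (array([ 0.4247, -0.3372,  0.0547]), np.float64(0.0012040187509327692))
knob top [ 0.4254 -0.34    0.085 ] flange top z.055 [ 0.4259 -0.337   0.055 ] [ 0.4239 -0.3417  0.053 ]
rim (array([ 0.5765, -0.0658,  0.0828]), np.float64(0.0008313617669784277))
ring (array([0.5023, 0.2385, 0.0246]), np.float64(0.0005517931304287203))
ptr/tab z.042 [0.5189 0.0008 0.045 ] [ 0.4893 -0.0496  0.045 ]
spring [ 0.4268 -0.3428] 89.16470588235293 [np.float64(336.0), np.float64(323.0)]
spring [ 0.4262 -0.3421] 33.01960784313725 [np.float64(336.0)]
spring [ 0.4279 -0.3503] 35.90588235294118 [np.float64(323.0)]
ring [0.5023 0.2398] 278.81176470588235 [np.float64(1507.0), np.float64(2378.0)]
ring [0.5027 0.2391] 114.73333333333333 [np.float64(1507.0)]
ring [0.502  0.2411] 161.61568627450978 [np.float64(2378.0)]
collar side [ 0.5758 -0.0644  0.0841] 19.149019607843137 [np.float64(441.0)]Traceback (most recent call last):
  File "<stdin>", line 40, in <module>
TypeError: '>' not supported between instances of 'NoneType' and 'float'
```

```bash
cat >> h.py <<'E'
from scipy.spatial.transform import Rotation as Ro
def go(x,y,z):
    o=robot.get_obs();R=Ro.from_quat(o["tool_rot"]).as_matrix();d=np.array([x,y,z])-o["position"]
    return np.round(R.T@d/.3,4), np.linalg.norm(d)/.0417
def st(): 
    o=robot.get_obs();print(round(o["time"],2),np.round(o["position"],4),np.round(o["tool_rot"],4),"F",np.round(o["ft_force"],2),"w",round(o["grip_width"],4),round(o["grip_force"],1))
E
python3 -m handwheel '[[-0.97,-0.62,0,0],[-0.97,-0.62,0,0],[-0.97,-0.62,0,0],[-0.97,-0.62,0,0],[-0.97,-0.62,0,0],[-0.97,-0.62,0,0],[-0.97,-0.62,0,0],[-0.97,-0.62,0,0],[-0.97,-0.62,0,0],[-0.97,-0.62,0,0]]' 80 40
python3 -m handwheel '[[-0.58,-0.8,0,0],[-0.58,-0.8,0,0],[-0.58,-0.8,0,0],[-0.58,-0.8,0,0],[-0.58,-0.8,0,0],[-0.58,-0.8,0,0],[-0.58,-0.8,0,0],[-0.58,-0.8,0,0],[-0.58,-0.8,0,0]]'
python3 -m handwheel '[[-0.1,-0.94,0,0],[-0.1,-0.94,0,0],[-0.1,-0.94,0,0],[-0.1,-0.94,0,0],[-0.1,-0.94,0,0],[-0.1,-0.94,0,0],[-0.1,-0.94,0,0],[-0.1,-0.94,0,0],[-0.1,-0.94,0,0]]'
python3 - <<'E'
from h import *
st();print(go(.4258,-.3395,.12),go(.4258,-.3395,.067))
t=vision.camera("top")
print("tray",atz(t,[186.7,387],.022),[atz(t,[165+y/3,260+(x-270)/3],.022)[:2].round(3) for x,y in((595,0),(717,10),(708,130),(585,120))])
E
```

```text
time: 3.13
position: [0.4036, 0.3393, 0.2086]
tool_rot: [0.142, 0.99, 0.0, 0.001]
ft_force: [-0.1, 0.6, -0.9]
grip_width: 0.0699
grip_force: 0.0
time: 3.88
position: [0.5028, 0.0618, 0.2084]
tool_rot: [0.141, 0.99, 0.0, 0.0]
ft_force: [-0.1, 1.2, 0.1]
grip_width: 0.0696
grip_force: 0.0
time: 4.63
position: [0.453, -0.2155, 0.2082]
tool_rot: [0.14, 0.99, 0.001, -0.0]
ft_force: [-0.0, 0.3, -0.5]
grip_width: 0.0697
grip_force: 0.0
4.63 [ 0.453  -0.2155  0.2082] [ 1.401e-01  9.901e-01  8.000e-04 -2.000e-04] F [-0.02  0.34 -0.46] w 0.0697 0.0
(array([-0.0278, -0.4225,  0.2934]), np.float64(3.706188413206227)) (array([-0.0279, -0.4228,  0.4701]), np.float64(4.552825635591267))
tray [ 0.60269398 -0.29059652  0.022     ] [array([ 0.662, -0.242]), array([ 0.653, -0.353]), array([ 0.544, -0.34 ]), array([ 0.554, -0.23 ])]
```

```bash
python3 -m handwheel '[[-0.028,-0.4225,0,0],[-0.028,-0.4225,0,0],[-0.028,-0.4225,0,0],[-0.028,-0.4225,0,0],[-0.028,-0.4225,0.1,0],[-0.028,-0.4225,0.2,0],[-0.028,-0.4225,0.3,0],[-0.028,-0.4225,0.3,0],[-0.028,-0.4225,0.3,0]]'
python3 - <<'E'
from h import *
st();print(go(.4258,-.3395,.067))
t=vision.camera("top");s=vision.camera("side")
big=lambda c,r0,r1,c0,c1,k:cv2.resize(c["frame"][r0:r1,c0:c1,::-1],None,fx=k,fy=k,interpolation=cv2.INTER_CUBIC)
cv2.imwrite("pics/c3.png",np.hstack([big(t,200,300,360,460,4),big(s,110,210,290,390,4)]))
E
```

```text
time: 5.43
position: [0.426, -0.3371, 0.1173]
tool_rot: [0.138, 0.99, 0.002, -0.002]
ft_force: [0.4, -0.5, -0.3]
grip_width: 0.0698
grip_force: 0.0
5.43 [ 0.426  -0.3371  0.1173] [ 0.138   0.9904  0.0019 -0.0018] F [ 0.35 -0.51 -0.27] w 0.0698 0.0
(array([-0.0024, -0.0085,  0.1676]), np.float64(1.207736414254755))
```

View pics/c3.png

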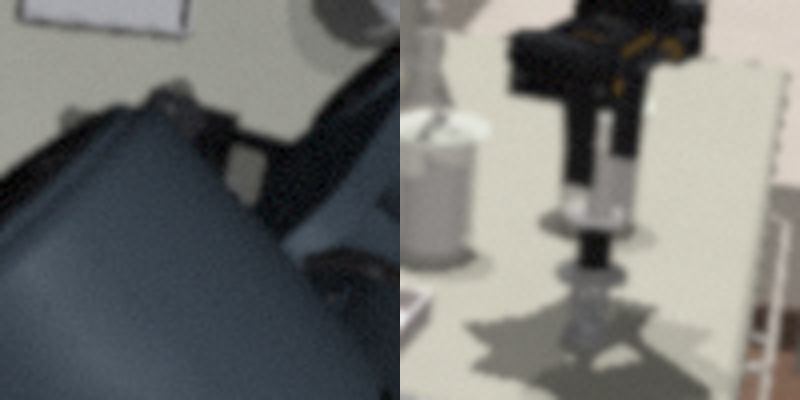

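The side crop shows the open fingers centred over the knob (fingers near col 597, knob near col 594 in the crop). The top view is hidden by the arm.

```bash
python3 -m handwheel '[[-0.002,-0.006,0.04,0],[-0.002,-0.006,0.08,0],[-0.002,-0.006,0.12,0],[-0.002,-0.006,0.15,0],[-0.002,-0.006,0.167,0],[-0.002,-0.006,0.167,0],[-0.002,-0.006,0.167,0]]'
python3 -m handwheel '[[0,0,0,0],[0,0,0,0],[0,0,0,0],[0,0,0,0],[0,0,0,0],[0,0,0,0],[0,0,0,0],[0,0,0,0],[0,0,0,0],[0,0,0,0]]' 0 40
python3 -m handwheel '[[0,0,0,0],[0,0,0,0]]'
```

```text
time: 6.12
position: [0.4264, -0.3428, 0.0689]
tool_rot: [0.139, 0.99, -0.0, 0.0]
ft_force: [1.2, -0.1, -0.2]
grip_width: 0.0698
grip_force: 0.0
time: 6.95
position: [0.4259, -0.3425, 0.0682]
tool_rot: [0.139, 0.99, 0.0, -0.0]
ft_force: [0.4, 0.2, 0.6]
grip_width: 0.0228
grip_force: 40.0
time: 7.12
position: [0.4259, -0.3425, 0.0682]
tool_rot: [0.139, 0.99, 0.0, -0.0]
ft_force: [-0.3, 0.6, 0.5]
grip_width: 0.0227
grip_force: 40.0
```

```bash
python3 -m handwheel '[[0,0,-0.05,0],[0,0,-0.15,0],[0,0,-0.25,0],[0,0,-0.35,0],[0,0,-0.43,0],[0,0,-0.43,0],[0,0,-0.43,0],[0,0,-0.43,0],[0,0,-0.43,0]]'
python3 - <<'E'
from h import *
st()
s=vision.camera("side")
big=lambda c,r0,r1,c0,c1,k:cv2.resize(c["frame"][r0:r1,c0:c1,::-1],None,fx=k,fy=k,interpolation=cv2.INTER_CUBIC)
cv2.imwrite("pics/c4.png",big(s,60,210,270,420,4))
p=robot.get_obs()["position"]
for dz in(.008,-.017,-.067): print(dz,(np.array([proj(s,[p[0],p[1],p[2]+dz])])-[60,270])[0]*4)
print(go(.5765,-.0655,.1975))
E
```

```text
time: 7.87
position: [0.4248, -0.3413, 0.1953]
tool_rot: [0.139, 0.99, 0.001, -0.002]
ft_force: [0.4, -0.7, -1.9]
grip_width: 0.0227
grip_force: 40.0
7.87 [ 0.4248 -0.3413  0.1953] [ 0.1395  0.9902  0.0015 -0.0017] F [ 0.37 -0.65 -1.91] w 0.0227 40.0
0.008 [274.6517191  288.47475265]
-0.017 [309.00527342 285.47461564]
-0.067 [376.36687677 279.49950166]
(array([-0.2314,  1.0235, -0.0057]), np.float64(7.549101189752752))
```

View pics/c4.png

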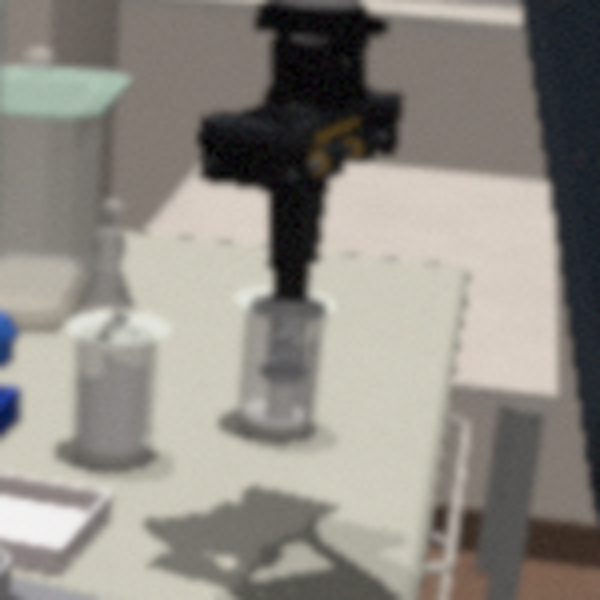

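```bash
python3 -m handwheel '[[-0.11,0.5,0,0],[-0.11,0.5,0,0],[-0.11,0.5,0,0],[-0.11,0.5,0,0],[-0.11,0.5,0,0],[-0.11,0.5,0,0]]'
python3 -m handwheel '[[-0.12,0.52,0,0],[-0.12,0.52,0,0],[-0.12,0.52,0,0],[-0.12,0.52,0,0],[-0.12,0.52,0,0],[-0.12,0.52,0,0],[-0.12,0.52,0,0],[-0.12,0.52,0,0]]'
python3 - <<'E'
from h import *
st()
t=vision.camera("top");s=vision.camera("side")
big=lambda c,r0,r1,c0,c1,k:cv2.resize(c["frame"][r0:r1,c0:c1,::-1],None,fx=k,fy=k,interpolation=cv2.INTER_CUBIC)
cv2.imwrite("pics/c5.png",big(s,110,230,190,330,5))
p=robot.get_obs()["position"]
for dz in(.018,-.012,-.067): print(dz,(np.array([proj(s,[p[0],p[1],p[2]+dz])])-[110,190])[0]*5)
print((proj(s,[.5765,-.0655,.0835])-[110,190])*5)
print(go(.5763,-.0655,.16))
E
```

```text
time: 8.42
position: [0.4989, -0.2056, 0.1959]
tool_rot: [0.138, 0.99, 0.0, -0.001]
ft_force: [-0.1, -0.4, -1.6]
grip_width: 0.0229
grip_force: 40.0
time: 9.08
position: [0.5759, -0.0693, 0.1967]
tool_rot: [0.141, 0.99, -0.0, -0.001]
ft_force: [-0.1, -0.1, -1.9]
grip_width: 0.0229
grip_force: 40.0
9.08 [ 0.5759 -0.0693  0.1967] [ 1.405e-01  9.901e-01 -2.000e-04 -8.000e-04] F [-0.13 -0.12 -1.91] w 0.0229 40.0
0.018 [186.09741242 367.04697401]
-0.012 [246.70709893 365.62975941]
-0.067 [354.66377477 363.12274449]
[445.62626283 358.15038143]
(array([0.0026, 0.0121, 0.1234]), np.float64(0.8922423540392734))
```

View pics/c5.png

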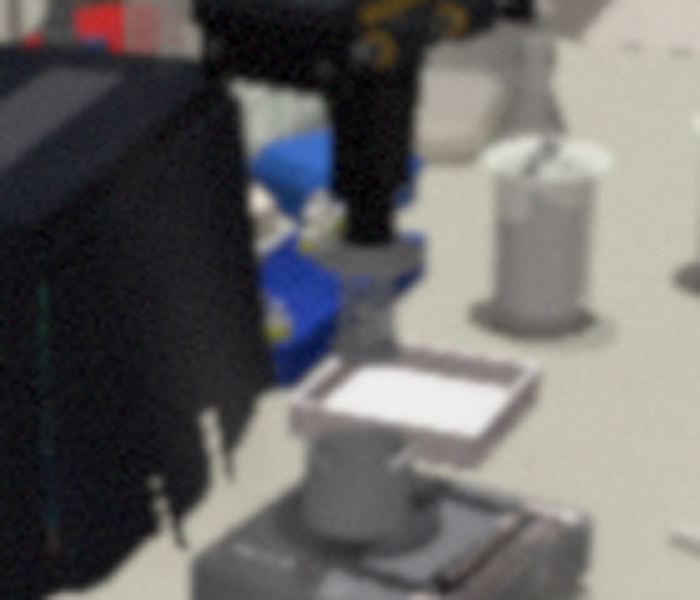

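The side crop shows the spring hanging upright: flange centred near col 366, foot near (345, 365), and the collar centred near col 360. That matches the projection.

```bash
python3 -m handwheel '[[0.003,0.01,0.05,0],[0.003,0.01,0.1,0],[0.003,0.01,0.12,0],[0.003,0.01,0.12,0],[0.003,0.01,0.12,0],[0.003,0.01,0.12,0]]'
python3 -m handwheel '[[0,0,0.02,0],[0,0,0.035,0],[0,0,0.05,0],[0,0,0.05,0],[0,0,0.05,0]]'
python3 -m handwheel '[[0,0,0.015,0],[0,0,0.03,0],[0,0,0.03,0],[0,0,0.03,0]]'
```

```text
time: 9.68
position: [0.5773, -0.065, 0.162]
tool_rot: [0.14, 0.99, -0.0, 0.001]
ft_force: [0.5, 0.3, -2.0]
grip_width: 0.0228
grip_force: 40.0
time: 10.1
position: [0.5764, -0.0642, 0.1458]
tool_rot: [0.139, 0.99, 0.0, -0.001]
ft_force: [-0.3, 0.4, -1.3]
grip_width: 0.0226
grip_force: 40.0
time: 10.43
position: [0.5764, -0.0642, 0.1368]
tool_rot: [0.139, 0.99, 0.0, -0.001]
ft_force: [0.8, 0.7, -2.3]
grip_width: 0.0231
grip_force: 40.0
```

```bash
cat >> h.py <<'E'
def fm(n=8):
    Z=[];F=[]
    for _ in range(n):
        vision.camera("side");o=robot.get_obs();Z.append(o["position"]);F.append(o["ft_force"])
    print(round(o["time"],2),"pos",np.mean(Z,0).round(4),"F",np.mean(F,0).round(2),"sd",np.std(F,0).round(2),"w",round(o["grip_width"],4))
E
M='from h import *;fm()'
python3 -c "$M"
python3 -m handwheel '[[0,0,0.015,0],[0,0,0.03,0],[0,0,0.03,0]]' >/dev/null; python3 -c "$M"
python3 -m handwheel '[[0,0,0.01,0],[0,0,0.02,0],[0,0,0.02,0]]'>/dev/null; python3 -c "$M"
python3 -m handwheel '[[0,0,0.01,0],[0,0,0.02,0],[0,0,0.02,0]]'>/dev/null; python3 -c "$M"
```

```text
10.83 pos [ 0.5768 -0.0644  0.1373] F [ 0.15  0.29 -1.81] sd [0.43 0.69 0.39] w 0.0229
11.48 pos [ 0.5766 -0.0643  0.1281] F [-0.15 -0.21 -1.98] sd [0.39 0.68 0.6 ] w 0.0232
12.13 pos [ 0.5771 -0.0644  0.1225] F [ 0.24 -0.16  1.11] sd [0.2  0.48 0.41] w 0.0231
12.78 pos [ 0.5771 -0.0644  0.1165] F [0.54 0.34 3.92] sd [0.69 0.33 0.39] w 0.023
```

```bash
M='from h import *;fm()'
python3 -m handwheel '[[0,0,0.01,0],[0,0,0.02,0],[0,0,0.02,0]]' >/dev/null; python3 -c "$M"
python3 -m handwheel '[[0,0,0.01,0],[0,0,0.02,0],[0,0,0.02,0]]'>/dev/null; python3 -c "$M"
python3 -m handwheel '[[0,0,0.005,0],[0,0,0.01,0],[0,0,0.01,0]]'>/dev/null; python3 -c "$M"
```

```text
13.43 pos [ 0.5773 -0.0645  0.1108] F [0.6  0.59 6.66] sd [0.44 0.45 0.44] w 0.023
14.08 pos [ 0.5775 -0.0645  0.1053] F [0.39 0.79 9.72] sd [0.65 0.49 0.31] w 0.0233
14.73 pos [ 0.5776 -0.0645  0.1026] F [-0.29  1.11 10.79] sd [0.29 0.5  0.37] w 0.0226
```

```bash
M='from h import *;fm()'
python3 -m handwheel '[[0,0,0.004,0],[0,0,0.008,0],[0,0,0.008,0]]' >/dev/null; python3 -c "$M"
python3 -m handwheel '[[0,0,0.002,0],[0,0,0.004,0],[0,0,0.004,0]]'>/dev/null; python3 -c "$M"
python3 -m handwheel '[[0,0,0.002,0],[0,0,0.004,0],[0,0,0.004,0]]'>/dev/null; python3 -c "$M"
```

```text
15.38 pos [ 0.5777 -0.0645  0.1004] F [-0.58  1.25 11.6 ] sd [0.43 0.37 0.4 ] w 0.023
16.03 pos [ 0.5777 -0.0645  0.0993] F [-0.31  1.11 12.33] sd [0.31 0.42 0.56] w 0.0226
16.68 pos [ 0.5777 -0.0645  0.0982] F [-0.64  0.94 13.08] sd [0.31 0.38 0.33] w 0.0231
```

```bash
M='from h import *;fm()'
python3 -m handwheel '[[0,0,0.002,0],[0,0,0.004,0],[0,0,0.004,0]]' >/dev/null; python3 -c "$M"
python3 -m handwheel '[[0,0,0.002,0],[0,0,0.004,0],[0,0,0.004,0]]'>/dev/null; python3 -c "$M"
python3 - <<'E'
from h import *
s=vision.camera("side");st()
cv2.imwrite("pics/c6.png",cv2.resize(s["frame"][150:230,210:310,::-1],None,fx=7,fy=7,interpolation=cv2.INTER_CUBIC))
E
```

```text
17.33 pos [ 0.5777 -0.0645  0.0971] F [-0.93  1.27 13.58] sd [0.37 0.37 0.54] w 0.0227
17.98 pos [ 0.5778 -0.0645  0.096 ] F [-0.97  0.91 14.01] sd [0.46 0.59 0.41] w 0.023
18.03 [ 0.5778 -0.0645  0.096 ] [ 1.394e-01  9.902e-01 -2.000e-04  1.400e-03] F [-0.83  0.35 13.52] w 0.0231 40.0
```

View pics/c6.png

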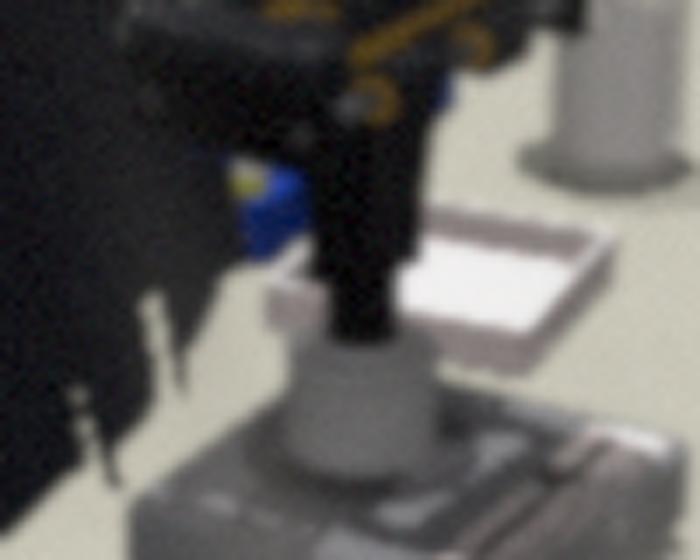

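The side crop shows the flange almost on the collar, with no clear gap left near (345, 360). The force is still rising at about 0.5 N/mm, so I continue in 1 mm steps.

```bash
M='from h import *;fm(9)'
python3 -m handwheel '[[0,0,0.002,0],[0,0,0.004,0],[0,0,0.004,0]]' >/dev/null; python3 -c "$M"
python3 -m handwheel '[[0,0,0.0015,0],[0,0,0.003,0],[0,0,0.003,0]]'>/dev/null; python3 -c "$M"
```

```text
18.73 pos [ 0.5778 -0.0645  0.0949] F [-1.38  1.17 14.61] sd [0.39 0.34 0.46] w 0.023
19.43 pos [ 0.5778 -0.0645  0.0941] F [-1.1   1.29 15.29] sd [0.42 0.35 0.64] w 0.0228
```

```bash
M='from h import *;fm(10)'
python3 -m handwheel '[[0,0,0.001,0],[0,0,0.0025,0],[0,0,0.0025,0]]' >/dev/null; python3 -c "$M"
```

```text
20.18 pos [ 0.5778 -0.0645  0.0934] F [-1.19  1.13 15.53] sd [0.24 0.39 0.39] w 0.023
```

```bash
M='from h import *;fm(10)'
python3 -m handwheel '[[0,0,0.001,0],[0,0,0.0025,0],[0,0,0.0025,0]]' >/dev/null; python3 -c "$M"
python3 -m handwheel '[[0,0,0.001,0],[0,0,0.0025,0],[0,0,0.0025,0]]' >/dev/null; python3 -c "$M"
```

```text
20.93 pos [ 0.5778 -0.0645  0.0928] F [-1.09  1.31 15.97] sd [0.59 0.67 0.4 ] w 0.0232
21.68 pos [ 0.5779 -0.0645  0.0922] F [-1.21  0.94 17.23] sd [0.49 0.63 0.37] w 0.0229
```

The slope jumped to about 2 N/mm at z≈0.0928, so the flange is on the rim with roughly 1 N of contact. I hold there, then rise.

```bash
python3 -m handwheel '[[0,0,0,0],[0,0,0,0],[0,0,0,0],[0,0,0,0],[0,0,0,0],[0,0,0,0],[0,0,0,0],[0,0,0,0],[0,0,0,0],[0,0,0,0]]'
python3 -m handwheel '[[0,0,-0.01,0],[0,0,-0.02,0],[0,0,-0.03,0],[0,0,-0.04,0],[0,0,-0.05,0],[0,0,-0.06,0],[0,0,-0.07,0],[0,0,-0.08,0],[0,0,-0.09,0],[0,0,-0.1,0],[0,0,-0.11,0],[0,0,-0.11,0],[0,0,-0.11,0],[0,0,-0.11,0]]'
python3 -m handwheel '[[0,0,-0.03,0],[0,0,-0.06,0],[0,0,-0.09,0],[0,0,-0.14,0],[0,0,-0.2,0],[0,0,-0.26,0],[0,0,-0.26,0],[0,0,-0.26,0]]'
python3 - <<'E'
from h import *
st();print("tray",go(.603,-.291,.2),"ring",go(.5025,.2395,.2), "mid",go(.58,-.20,.2))
E
```

```text
time: 22.52
position: [0.5779, -0.0646, 0.0922]
tool_rot: [0.139, 0.99, -0.0, 0.002]
ft_force: [-2.2, 1.9, 17.5]
grip_width: 0.023
grip_force: 40.0
time: 23.68
position: [0.5763, -0.0642, 0.1222]
tool_rot: [0.139, 0.99, 0.0, -0.001]
ft_force: [1.5, -0.0, 2.5]
grip_width: 0.0229
grip_force: 40.0
time: 24.35
position: [0.5773, -0.0646, 0.202]
tool_rot: [0.139, 0.99, -0.0, 0.001]
ft_force: [-0.1, 0.2, -3.3]
grip_width: 0.0224
grip_force: 40.0
24.35 [ 0.5773 -0.0646  0.202 ] [ 1.394e-01  9.902e-01 -3.000e-04  1.400e-03] F [-0.12  0.22 -3.25] w 0.0224 40.0
tray (array([-0.2906, -0.7018,  0.0075]), np.float64(5.4649985933776035)) ring (array([0.5196, 0.9053, 0.0049]), np.float64(7.509532393428114)) mid (array([-0.1332, -0.4314,  0.007 ]), np.float64(3.248739813452629))
```

```bash
python3 -m handwheel '[[-0.29,-0.7,0,0],[-0.29,-0.7,0,0],[-0.29,-0.7,0,0],[-0.29,-0.7,0,0],[-0.29,-0.7,0,0],[-0.29,-0.7,0,0],[-0.29,-0.7,0,0],[-0.29,-0.7,0,0],[-0.29,-0.7,0,0]]'
python3 - <<'E'
from h import *
st()
big=lambda c,r0,r1,c0,c1,k:cv2.resize(c["frame"][r0:r1,c0:c1,::-1],None,fx=k,fy=k,interpolation=cv2.INTER_CUBIC)
A=[];B=[]
for _ in range(5): t=vision.camera("top");A.append(t["frame"].astype(float))
for _ in range(5): s=vision.camera("side");B.append(s["frame"].astype(float))
t["frame"]=np.mean(A,0).astype(np.uint8);s["frame"]=np.mean(B,0).astype(np.uint8)
np.save("t.npy",t["frame"]);np.save("s.npy",s["frame"])
cv2.imwrite("pics/c7.png",np.hstack([big(t,200,250,270,320,8),big(s,200,250,265,315,8)]))
for n in("top","side"):
  for l in("drag_pointer","limit_tab"): print(n,l,vision.look_for(n,l)[:3])
E
```

```text
time: 25.1
position: [0.6011, -0.2887, 0.199]
tool_rot: [0.139, 0.99, 0.001, -0.002]
ft_force: [0.3, 0.4, -1.3]
grip_width: 0.0227
grip_force: 40.0
25.1 [ 0.6011 -0.2887  0.199 ] [ 0.1395  0.9902  0.0013 -0.0018] F [ 0.31  0.44 -1.29] w 0.0227 40.0
top drag_pointer []
top limit_tab []
side drag_pointer []
side limit_tab []
```

View pics/c7.png

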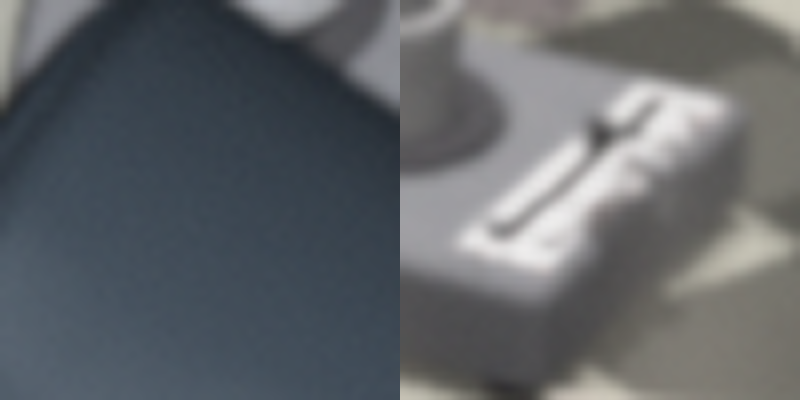

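The side crop puts the pointer's black block at about (216.6, 290) and the tab's lip at about (222, 294). The arm hides the scale in the top view, so I swing it aside and measure there.

```bash
python3 -m handwheel '[[0.42,-0.36,0,0],[0.42,-0.36,0,0],[0.42,-0.36,0,0],[0.42,-0.36,0,0],[0.42,-0.36,0,0],[0.42,-0.36,0,0],[0.42,-0.36,0,0]]'
python3 - <<'E'
from h import *
np.set_printoptions(precision=4,suppress=True)
st()
big=lambda f,r0,r1,c0,c1,k:cv2.resize(f[r0:r1,c0:c1,::-1],None,fx=k,fy=k,interpolation=cv2.INTER_CUBIC)
A=[];B=[]
for _ in range(12): t=vision.camera("top");A.append(t["frame"].astype(float))
for _ in range(6): s=vision.camera("side");B.append(s["frame"].astype(float))
f=np.mean(A,0);g=np.mean(B,0);np.save("t.npy",f);np.save("s.npy",g)
i=big(f,203,243,265,325,10); j=i.astype(float)
j=np.clip((j-40)*1.4,0,255).astype(np.uint8)   # 600x400
cv2.imwrite("pics/c8.png",j)
T0=cv2.imread("pics/top0.png")[:,:,::-1].astype(float)
d=(f-T0).mean(2)[205:240,268:322]; print("diff min/max",[(np.array(np.unravel_index(k,d.shape))+[205,268],d.flat[k].round(0)) for k in (d.argmin(),d.argmax())])
for p in([217.7,278.3],): print("zero ptr",atz(t,p,.045))
print("side ptr",atz(s,[216.6,290],.045),"slot ends",atz(s,[228.5,277.1],.043),atz(s,[212.9,296.9],.043))
E
```

```text
time: 26.38
position: [0.4518, -0.3598, 0.2011]
tool_rot: [0.14, 0.99, -0.0, 0.001]
ft_force: [0.6, -0.4, -1.8]
grip_width: 0.0228
grip_force: 40.0
26.38 [ 0.4518 -0.3598  0.2011] [ 0.1401  0.9901 -0.0002  0.0008] F [ 0.59 -0.41 -1.82] w 0.0228 40.0
diff min/max [(array([222, 303]), np.float64(-37.0)), (array([217, 279]), np.float64(62.0))]
zero ptr [0.5189 0.0008 0.045 ]
side ptr [ 0.5047 -0.0701  0.045 ] slot ends [ 0.5201 -0.0034  0.043 ] [ 0.4937 -0.0998  0.043 ]
```

View pics/c8.png

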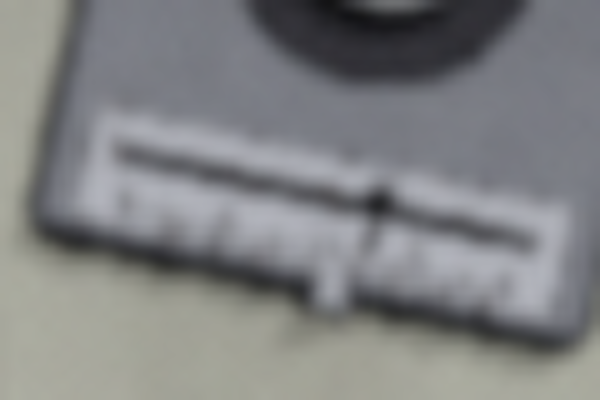

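The top crop shows the pointer block at (201, 379) in the crop with its line pointing down to (245, 368). The tab's centre is at (290, 330). Along the scale the pointer is about 3 px, or 7–8 mm, beyond the tab, after travelling about 65 mm. It is past the limit, so the spring goes in the tray.

```bash
python3 - <<'E'
from h import *
print("tray",go(.603,-.291,.2))
t=vision.camera("top");s=vision.camera("side")
for k,p,z in(("ptr",[203+19.6,265+37.4],.045),("tab",[203+28.5,265+32.5],.043)):
    w=atz(t,p,z);print(k,w.round(4),"side px",proj(s,w).round(1),"side crop c7",((proj(s,w)-[200,265])*8+[0,400]).round())
E
python3 -m handwheel '[[-0.42,0.36,0,0],[-0.42,0.36,0,0],[-0.42,0.36,0,0],[-0.42,0.36,0,0],[-0.42,0.36,0,0],[-0.42,0.36,0,0],[-0.42,0.36,0,0],[-0.42,0.36,0,0]]'
python3 - <<'E'
from h import *
st();print("tray",go(.603,-.291,.08))
E
```

```text
tray (array([-0.4227,  0.3583,  0.0024]), np.float64(3.986781853204099))
ptr [ 0.5057 -0.0611  0.045 ] side px [218.1 288.8] side crop c7 [145. 590.]
tab [ 0.483  -0.0483  0.043 ] side px [222.4 296.7] side crop c7 [180. 654.]
time: 28.05
position: [0.6012, -0.2905, 0.2004]
tool_rot: [0.14, 0.99, 0.0, -0.001]
ft_force: [-0.2, -0.6, -1.3]
grip_width: 0.0226
grip_force: 40.0
28.05 [ 0.6012 -0.2905  0.2004] [ 1.399e-01  9.902e-01  1.000e-04 -7.000e-04] F [-0.21 -0.59 -1.29] w 0.0226 40.0
tray (array([-6.900e-03,  1.000e-04,  4.013e-01]), np.float64(2.8872505104296))
```

Both views agree: the pointer is about 6–8 mm past the tab. Now I descend into the tray.

```bash
python3 -m handwheel '[[-0.005,0,0.08,0],[-0.005,0,0.16,0],[-0.005,0,0.24,0],[-0.005,0,0.31,0],[-0.005,0,0.36,0],[-0.005,0,0.395,0],[-0.005,0,0.395,0],[-0.005,0,0.395,0],[-0.005,0,0.395,0]]'
python3 -c "from h import *;fm(5)"
python3 -m handwheel '[[0,0,0.006,0],[0,0,0.013,0],[0,0,0.02,0],[0,0,0.02,0],[0,0,0.02,0]]'
python3 -c "from h import *;fm(6)"
```

```text
time: 28.8
position: [0.6043, -0.2917, 0.0835]
tool_rot: [0.14, 0.99, -0.001, 0.001]
ft_force: [-0.3, -0.8, -1.1]
grip_width: 0.0228
grip_force: 40.0
29.05 pos [ 0.6045 -0.2913  0.0836] F [ 0.07 -0.11 -1.05] sd [0.49 0.25 0.35] w 0.0229
time: 29.47
position: [0.6035, -0.2904, 0.0758]
tool_rot: [0.139, 0.99, 0.0, -0.0]
ft_force: [0.8, 0.4, -2.0]
grip_width: 0.0229
grip_force: 40.0
29.77 pos [ 0.6038 -0.2906  0.0761] F [-0.08 -0.02 -1.92] sd [0.38 0.76 0.49] w 0.0228
```

```bash
python3 -m handwheel '[[0,0,0.004,0],[0,0,0.008,0],[0,0,0.008,0]]' >/dev/null
python3 -c "from h import *;fm(6)"
python3 -m handwheel '[[0,0,0.003,0],[0,0,0.006,0],[0,0,0.006,0]]' >/dev/null
python3 -c "from h import *;fm(6)"
```

```text
Traceback (most recent call last):
  File "h.py", line 30, in fm
    vision.camera("side");o=robot.get_obs();Z.append(o["position"]);F.append(o["ft_force"])
    ~~~~~~~~~~~~~^^^^^^^^
ValueError: 200 camera calls are used up
Traceback (most recent call last):
  File "h.py", line 30, in fm
    vision.camera("side");o=robot.get_obs();Z.append(o["position"]);F.append(o["ft_force"])
    ~~~~~~~~~~~~~^^^^^^^^
ValueError: 200 camera calls are used up
```

The camera budget is spent. The placement now goes by touch.

```bash
for i in 1 2 3 4 5; do python3 -m handwheel '[[0,0,0,0]]' | grep -E "position|ft_force"; done
```

```text
position: [0.6041, -0.2907, 0.0723]
ft_force: [-0.7, 0.4, 0.1]
position: [0.604, -0.2907, 0.0723]
ft_force: [-0.1, -0.5, -0.4]
position: [0.604, -0.2907, 0.0723]
ft_force: [0.4, 0.0, 1.2]
position: [0.604, -0.2907, 0.0723]
ft_force: [0.6, -0.1, 0.9]
position: [0.604, -0.2907, 0.0722]
ft_force: [-0.8, 0.9, 0.2]
```

The foot is on the tray floor: the wrist force went from −1.9 to about +0.4 N. I release and retreat.

```bash
python3 -m handwheel '[[0,0,0,0],[0,0,0,0],[0,0,0,0],[0,0,0,0],[0,0,0,0],[0,0,0,0],[0,0,0,0],[0,0,0,0]]' 80
python3 -m handwheel '[[0,0,-0.03,0],[0,0,-0.06,0],[0,0,-0.1,0],[0,0,-0.2,0],[0,0,-0.3,0],[0,0,-0.4,0],[0,0,-0.45,0],[0,0,-0.45,0],[0,0,-0.45,0],[0,0,-0.45,0],[0,0,-0.45,0],[0,0,-0.45,0]]'
```

```text
time: 31.45
position: [0.6038, -0.2907, 0.072]
tool_rot: [0.139, 0.99, -0.0, -0.0]
ft_force: [0.3, 0.7, -0.1]
grip_width: 0.0662
grip_force: 0.0
time: 32.45
position: [0.6028, -0.29, 0.2051]
tool_rot: [0.139, 0.99, 0.001, -0.002]
ft_force: [0.6, 0.6, 0.2]
grip_width: 0.0699
grip_force: 0.0
```

```bash
python3 -c "from rig import job;print(job.hand_in())"
```

```text
the job is handed in; nothing more can be done
None
```

The spring was pressed to the marked height and held there over a second (about 1 N on the rim); the drag pointer stopped about 6–8 mm past the limit tab, so I stood the spring in the square tray and handed the job in, with the final placement confirmed by wrist force only because the camera calls had run out.

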